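# Set the tube saw's length stop and hold its hood open

## Robot

A 6-joint arm with a two-finger parallel gripper is mounted at the origin on a cart in front of the work surface, level with it; the furniture and walls round the work are solid. World frame = base frame: x ahead of the robot, y to its left, z up, the work surface at z = 0. Lengths are in m, angles in rad, forces in N, time in s.
With the tool pointing down it reaches from about 0.225 to 0.875 m from the base axis. Payload 3.4 kg.
Tool frame: the origin (TCP) lies at the very end of the fingers, on their centre line; the grasp point (between the pads) lies manip.pinch_z behind it (manip.pinch_z is the distance from the TCP to the grasp point, in m); z points along the fingers, y is the direction in which the jaws open and shut (so a half turn about z gives the same grasp; the last joint's range is limited). The gripper opens to 85 mm and grips with 20 to 120 N. Pads are 22 mm wide; open, the fingers measure 114 mm over their backs; the gripper's body (76 mm by 85 mm) begins 54 mm behind the grasp point. The pads swing forward as they close: fully open they stand 13 mm farther back than shut.
Start: joints at [-1.258, 0.276, 1.505, -0, 1.361, -0.121], TCP at [0.242, -0.522, 0.231] pointing down, gripper open.
Joint ranges: [-2.89, 2.89], [-0.75, 2.08], [0.22, 2.7], [-1.18, 4.32], [0.11, 2.71], [-2.7, 2.7]. Speed limits (rad/s): [2.57, 2.57, 3.14, 3.14, 3.14, 3.14].

## Interface

Orientations are given as a unit quaternion [w, x, y, z].
In Python, from rig import manip, imaging, workorder gives the robot as it stands.
- The arm moves only by the tool apply_moves, never from a script. Its argument "moves" is one flat list of numbers, 7 for each row, row after row: the finger opening in m, from 0 to 0.0854, then the shift along the tool's x, y, z in m, then the turn, a rotation vector about the tool's x, y, z in rad. In form: [jaw, tx, ty, tz, rx, ry, rz, jaw, tx, ty, tz, rx, ry, rz, ...]. A call has exactly 8 rows; each row shifts and turns the pose as measured when the row begins, along the tool's axes as they then stand; what a row does not reach is not made up. A row lasts 1/12 s, in which the tool goes at most 41.7 mm and 7.16 degrees, less where a joint would pass 70% of its speed; a pose out of reach is approached as far as the arm can. A call with a gripper value outside its range is refused whole. The fingers move at their own pace and stop on an object; "newtons" is the grip in N (left out, the last holds). Time passes only in rows, so rows that do not move let the fingers close, or fill a call up. It gives the time, the measured TCP pose, the force and the opening at its end, in the units of the state.
- manip.get_state(): the state, without advancing time (a new reading comes with each control period).
- imaging.get_image(name): name is "scene" or "top" or "wrist"; returns a dict with "image" (384x512x3 uint8, red, green, blue), "range_z" (384x512 float32, m along the optical axis (not along the pixel's ray), 0 where there is no reading), "fx", "fy", "cx", "cy" (pixels), "R" (3x3) and "t" (3): a world point X has camera coordinates R X + t. Camera axes: x right, y down, z forward; pixel columns grow to the right and rows downward; lengths in m; the calibration is good to about 2 mm. The wrist camera is an equidistant fisheye: a pixel r from the principal point sees the ray r / f radians off the axis. A picture is of the moment at which its call begins.
- workorder.sign_off(): hands the job in, once; it reports no verdict.
The state is a dict: "clock": time; "qpos": joint angles; "qd": joint speeds; "effort": joint torques, N m; "position": TCP position; "ee_rot": TCP orientation; "contact_force": force on the tool from outside, world axes, zero at the start; "moment": the same for the moment, N m; "width": finger opening in m.
Only numpy, scipy, OpenCV 4.12 (cv2) and the standard library are available. Lean on these libraries where they do the work, as an engineer would, in place of code of your own. Each camera call takes 0.05 s, during which the arm holds its last target.

## Task

Get the bench cut-off saw ready for the next glass tube: slide its length stop to 60 mm on the scale, then take the hood's front bar and try the hood with a pull before you touch its release. If the catch has it, slide the release on top of the hood fully over to the right (away from the motor) and pull again; do not let the hood drop or disturb the things on the bench. Raise the hood to about 45 degrees and finish while still holding it there by the bar, so that the tube can be laid in.

Things in the scene. Friction and masses are not known exactly. Their poses are not given: they have to be found in the camera images.
- saw: bench cut-off saw for glass tube, grey base 220 (x) x 240 (y) x 100 mm, fixed to the bench. Origin: on the bench under the centre of the base; x to its back (hinges), y to its left (round dark motor, out to y = 213 mm), z up. An aluminium hood covers the base from 100 to 156 mm height. Right of it (-y) an aluminium rail, 48 mm wide, top at 78 mm, runs out to y = -297 mm, with a white scale strip along its front edge. Nothing of it is above 190 mm with the hood shut
- stop (a joint): position of the length stop on its rail in m: 0 at the inner end of the scale (near the hood), growing to the right (saw -y) to 0.110 at the outer end; 0.060 is the 60 mm mark. Starts at 0.005 to 0.035. Friction about 2.5 N, stays where it is left
- stop_grip (a point): on the stop's upright black thumb grip (26 mm along saw x, 14 mm along saw y, its top 15 mm above this point, the stop's block begins 29 mm below it; from 2 mm below this point down, a steel face plate on the hood side makes it 20 mm along saw y); a good point to pinch, along saw y or x. The hood's side wall (saw y = -120 mm) is at least 45 mm away
- scale_zero (a point): the 0 mark of the scale on the rail: long tick nearest the hood. Ticks every 5 mm, longer every 10 mm, longest at 0, 50 and 100 mm; the dark pointer of the stop reads against them
- scale_60 (a point): the 60 mm mark: the second tick (10 mm) outward of the longest tick at 50
- hood (a joint): hood's opening angle, rad: 0 shut, up to 1.3, front rising. Hinge line along saw y at saw x = +110 mm, height 100 mm. About 2 to 4 N at the bar lift it; it has no stay and falls shut if let go. If the catch holds, the bar rises only about 8 mm (0.03 rad) and stops hard; if not, it rises on freely along its arc (a stiff straight pull off the arc strains it). Nothing outside shows which
- hood_bar (a point): centre of the hood's pull bar: a round steel bar 12 mm thick, straight for 94 mm along saw y, in front of the hood, 50 mm (centre) off its front face, 125 mm above the bench when shut; 270 mm in front of and 25 mm above the hinge line, and turns with the hood. A pinch from above along saw x holds it; the bar turns between the fingers as the hood rises. Behind it 44 mm are clear up to the hood (whose top is 30 mm higher), so open the fingers only part way
- release (a joint): position of the catch release in m: 0 at home (left), slides right (saw -y) to 0.022, friction about 2 N, stays where it is left. Past 0.016 it has surely pushed the catch (hidden inside the hood) clear, and the catch then stays clear
- release_grip (a point): on the release's upright black thumb piece on top of the hood near the front: 26 mm along saw x, 13 mm along saw y, its top 8 mm above this point, the hood's top 20 mm below it, with a foot 18 mm wide and 8 mm high; pinch it along saw y
- tube: clear glass tube, 232 mm long (its y), 18 mm thick, lying in front of the saw; a bystander. Origin at its middle, underside
- caliper: steel vernier caliper, 205 mm long (its y) and 8 mm thick, lying on the bench in front of the saw's rail (another lies at the back); a bystander. Origin at the middle of its underside, as for those below
- goggles: spectacles with round tinted lenses, 135 x 138 x 45 mm, at the right; a bystander
- tape_roll: roll of masking tape lying flat, 75 mm across, 18 mm high, at the front right (another lies at the back); a bystander
- beaker: glass beaker with scraps, 69 mm across, 100 mm high, right of the saw's rail; a bystander
- file: file with a wooden handle, 200 mm long, 20 mm thick, lying at the front left; a bystander
- cork: cork stopper, 34 mm across, 30 mm high, left of the saw; a bystander

How it is judged:
By the outcome, as a careful person would: the job done as asked, in the order asked, and still so for the second after the job is handed in, while the arm keeps its last pose, push and grip.
It also fails if it takes over 72 s, if anything falls off the work surface, if the arm or the gripper's body presses on something with over 40 N, if the wrist force passes 120 N, or if a joint passes its speed limit or range.

## Working session

There is one attempt and no reset: what is moved stays moved. The work goes in short steps, Python scripts to look and compute and a tool call to move; the robot and the scene stay as the last step left them, time stands still between calls to the robot, and variables do not carry over. Pictures are saved under pics/ and viewed, and the job is handed in when it is done.

Besides the shell and the picture viewer there is one more tool, called after "Request:" as name(argument=value, ...) on one line, values as JSON. apply_moves: Moves the arm, as the interface text tells. Its arguments: {"type":"object","properties":{"moves":{"type":"array"},"newtons":{"type":"number"}},"required":["moves"]}

```bash
mkdir -p pics; ls; python3 - <<'E'
from rig import manip, imaging
import cv2,numpy as np
print(manip.get_state(), manip.pinch_z)
for n in ["scene","top"]:
    d=imaging.get_image(n); cv2.imwrite(f"pics/{n}0.png",d["image"][...,::-1]); np.savez(f"{n}0.npz",**d)
    print(n,d["fx"],d["fy"],d["cx"],d["cy"],d["R"],d["t"])
E
```

```text
pics
{'clock': 0.0, 'qpos': array([-1.25798202e+00,  2.76555509e-01,  1.50614681e+00,  1.27496294e-05,
        1.36068490e+00, -1.21052096e-01]), 'qd': array([ 0.00059112, -0.00085785, -0.0005722 ,  0.00080971,  0.00031699,
        0.00058474]), 'effort': array([-8.16852098e-04, -4.16782701e+01, -2.45807004e+01, -2.16732960e-04,
        1.10198470e-02,  1.10081442e-05]), 'position': array([ 0.24152646, -0.52122637,  0.23045677]), 'ee_rot': array([-8.93756863e-04,  9.76562020e-01,  2.15234329e-01, -7.96957812e-05]), 'contact_force': array([0.18685475, 0.19267998, 0.58309367]), 'moment': array([ 0.02852689,  0.02088344, -0.03324366]), 'width': 0.08540429806310845} 0.0187
scene 389.52757431723006 389.52757431723006 258.0089771811292 197.7505746830837 [[-0.86439945 -0.50276363 -0.0065053 ]
 [-0.38384933  0.66819687 -0.63731675]
 [ 0.32476651 -0.54839919 -0.77057449]] [0.50862282 0.28572763 1.13295182]
top 400.3886508338075 400.3886508338075 257.41676609802346 196.21974406158145 [[-0.01028142 -0.99991426 -0.00810997]
 [-0.9876462   0.01142284 -0.15628339]
 [ 0.15636262  0.00640297 -0.98767896]] [0.00832704 0.57421968 1.47904919]
```

View pics/scene0.png

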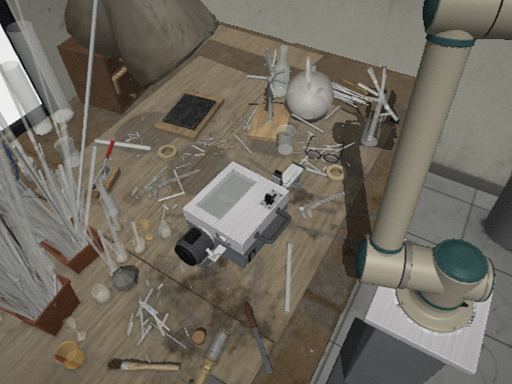

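View pics/top0.png

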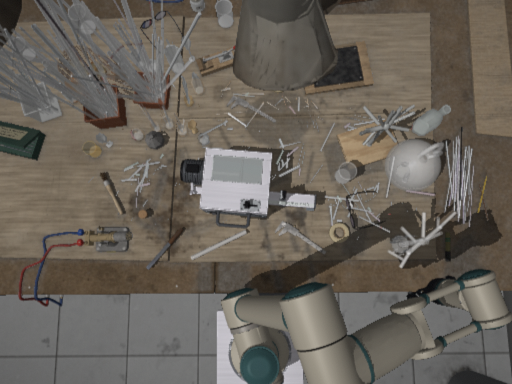

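```bash
cat > h.py <<'E'
import numpy as np,cv2
def load(n): return dict(np.load(n))
def pts(d):
    h,w=d["range_z"].shape; u,v=np.meshgrid(np.arange(w),np.arange(h)); z=d["range_z"]
    c=np.stack([(u-d["cx"])/d["fx"]*z,(v-d["cy"])/d["fy"]*z,z],-1)
    return (c-d["t"])@d["R"]
def proj(d,X):
    c=d["R"]@np.asarray(X)+d["t"]; return d["fx"]*c[0]/c[2]+d["cx"],d["fy"]*c[1]/c[2]+d["cy"]
def ray(d,u,v,z):
    r=d["R"].T@np.array([(u-d["cx"])/d["fx"],(v-d["cy"])/d["fy"],1]); o=-d["R"].T@d["t"]
    return o+r*(z-o[2])/r[2]
E
python3 - <<'E'
from h import *
for n,(x0,y0,x1,y1) in dict(top=(170,135,330,250),scene=(170,150,350,290)).items():
    d=load(n+"0.npz"); im=d["image"][y0:y1,x0:x1,::-1]
    k=5 if n=="top" else 4
    cv2.imwrite(f"pics/{n}0c.png",cv2.resize(im,None,fx=k,fy=k,interpolation=cv2.INTER_CUBIC))
    P=pts(d); m=(P[...,2]>.14)&(P[...,2]<.17)&(d["range_z"]>0); m[:y0]=0;m[y1:]=0;m[:,:x0]=0;m[:,x1:]=0
    m=cv2.morphologyEx(m.astype(np.uint8),cv2.MORPH_OPEN,np.ones((3,3)))>0
    q=P[m]; print(n,len(q),np.median(q[:,2]),cv2.minAreaRect(q[:,:2].astype(np.float32)))
    print(cv2.boxPoints(cv2.minAreaRect(q[:,:2].astype(np.float32))))
E
```

```text
top 4081 0.15516135012743495 ((0.6129095554351807, 0.048528239130973816), (0.2993026673793793, 0.2207474410533905), 84.35784149169922)
[[ 0.48835754 -0.08954667]
 [ 0.7080356  -0.11124949]
 [ 0.73746157  0.18660314]
 [ 0.5177835   0.20830597]]
scene 4764 0.15539219160363082 ((0.6132878065109253, 0.04832296073436737), (0.3033609390258789, 0.2233416885137558), 84.82758331298828)
[[ 0.4883972  -0.09267238]
 [ 0.71082944 -0.11280733]
 [ 0.7381784   0.1893183 ]
 [ 0.5157462   0.20945325]]
```

```bash
true
```

```text
(no output)
```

View pics/top0c.png

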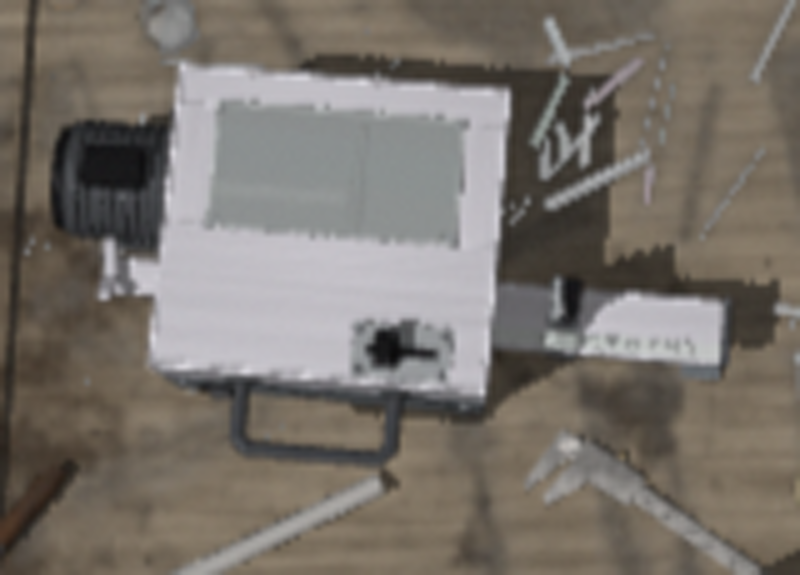

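View pics/scene0c.png

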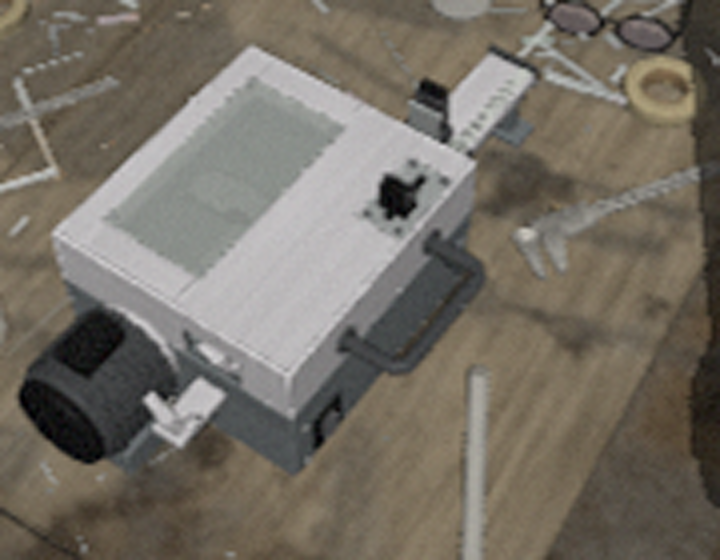

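```bash
python3 - <<'E'
from h import *
for n,(x0,y0,x1,y1) in dict(top=(170,135,330,250),scene=(170,150,350,290)).items():
    d=load(n+"0.npz")
    P=pts(d); zz=P[...,2]; m=(zz>.148)&(zz<.164)&(d["range_z"]>0); m[:y0]=0;m[y1:]=0;m[:,:x0]=0;m[:,x1:]=0
    m=cv2.morphologyEx(m.astype(np.uint8),cv2.MORPH_CLOSE,np.ones((5,5)))
    m=cv2.morphologyEx(m,cv2.MORPH_OPEN,np.ones((13,13)))>0
    q=P[m]; q=q[abs(q[:,2]-.156)<.01]; r=cv2.minAreaRect(q[:,:2].astype(np.float32)); print(n,len(q),np.median(q[:,2]),r)
    # robust: rotate and use percentiles, search angle minimizing area of 1-99 pct
    best=None
    for a in np.radians(np.arange(-9,-1,.1)):
        R=np.array([[np.cos(a),np.sin(a)],[-np.sin(a),np.cos(a)]]); s=q[:,:2]@R.T
        lo,hi=np.percentile(s,.7,axis=0),np.percentile(s,99.3,axis=0); A=np.prod(hi-lo)
        if best is None or A<best[0]: best=(A,np.degrees(a),hi-lo,R.T@((lo+hi)/2))
    print(best)
    a=np.radians(best[1]); 
    # release: points z>.163 above hood
    R=np.array([[np.cos(a),np.sin(a)],[-np.sin(a),np.cos(a)]]); s=(P[...,:2]-best[3])@R.T
    k=(zz>.172)&(zz<.2)&(abs(s[...,0])<.11)&(abs(s[...,1])<.118)
    k[:y0]=0;k[y1:]=0
    print("release",k.sum(),s[k].mean(0),s[k].min(0),s[k].max(0),zz[k].max(), P[k].mean(0))
    k=(zz>.112)&(zz<.138)&(s[...,0]<-.145)&(s[...,0]>-.18)&(abs(s[...,1])<.1)
    print("bar",k.sum(),s[k].mean(0),s[k].min(0),s[k].max(0),zz[k].max(), P[k].mean(0))
    k=(zz>.085)&(zz<.14)&(s[...,1]<-.13)&(s[...,1]>-.3)&(abs(s[...,0])<.1)
    print("stop",k.sum(),s[k].mean(0),s[k].min(0),s[k].max(0),zz[k].max(), P[k].mean(0))
    k2=k&(zz>zz[k].max()-.012); print("stoptop",k2.sum(),s[k2].mean(0),s[k2].min(0),s[k2].max(0),P[k2].mean(0))
    k=(zz>.07)&(zz<.084)&(s[...,1]<-.13)&(s[...,1]>-.31)&(abs(s[...,0])<.11)
    print("rail",k.sum(),s[k].mean(0),s[k].min(0),s[k].max(0),zz[k].max(), P[k].mean(0))
E
```

```text
top 4021 0.1551738860872786 ((0.6157979965209961, 0.07776584476232529), (0.2405426800251007, 0.2207474410533905), 84.35784149169922)
(np.float64(0.05091417354473231), np.float64(-4.700000000000015), array([0.21653946, 0.23512654]), array([0.61550134, 0.07764236]))
release 30 [-0.08698056 -0.04576367] [-0.09905393 -0.05145915] [-0.07551214 -0.0397866 ] 0.18817002587089504 [0.52506346 0.03915963 0.18108083]
bar 122 [-1.58149962e-01  1.54777489e-04] [-0.16564419 -0.05769528] [-0.14667847  0.06074072] 0.13577440335725072 [0.45789586 0.09075519 0.12888533]
stop 72 [-0.04672251 -0.18900631] [-0.07073525 -0.29528893] [-0.0215992  -0.14635356] 0.13993807153530233 [ 0.55344904 -0.10690003  0.104694  ]
stoptop 13 [-0.03504281 -0.17319356] [-0.04866611 -0.18182112] [-0.02348192 -0.16359562] [ 0.56638515 -0.09209746  0.13550844]
rail 488 [-0.0444919  -0.21736535] [-0.07041696 -0.29622555] [-0.01463734 -0.13025608] 0.08365037536433415 [ 0.55334846 -0.13534648  0.07734527]
scene 4226 0.15554459247978486 ((0.6155739426612854, 0.07843151688575745), (0.2428508996963501, 0.22346508502960205), 84.50652313232422)
(np.float64(0.05129827169950515), np.float64(-3.5000000000000195), array([0.2155136, 0.238028 ]), array([0.61573476, 0.07881487]))
release 52 [-0.08860643 -0.04322785] [-0.10118737 -0.05370703] [-0.0740893  -0.03715759] 0.18536713902377558 [0.5246546  0.04107694 0.1794014 ]
bar 166 [-0.15907615  0.00679623] [-0.16668993 -0.05634834] [-0.14505037  0.06471322] 0.13550503262114555 [0.45737022 0.09530979 0.12923962]
stop 117 [-0.04564479 -0.17617775] [-0.07528468 -0.29430235] [-0.0212388  -0.16040693] 0.13932775262989058 [ 0.55941972 -0.09424772  0.11234878]
stoptop 27 [-0.04083557 -0.16892142] [-0.05336784 -0.17939878] [-0.02619503 -0.16167768] [ 0.56466295 -0.08729852  0.13256297]
rail 312 [-0.05261291 -0.24631819] [-0.07609202 -0.29904657] [-0.02580586 -0.17520816] 0.08390968077885372 [ 0.54818262 -0.16383195  0.07801459]
```

```bash
python3 - <<'E'
from h import *
for n in ["top","scene"]:
    d=load(n+"0.npz"); P=pts(d).reshape(-1,3); P=P[d["range_z"].ravel()>0]
    print(n); 
    for x in np.arange(.2,.85,.05):
        print("%.2f"%x,[int(1000*max(P[(abs(P[:,0]-x)<.025)&(abs(P[:,1]-y)<.025)][:,2],default=-1)) for y in np.arange(-.6,.26,.05)])
E
```

```text
top
0.20 [-1, 639, 638, 621, -1, 690, 716, 734, 744, 797, 799, 787, 586, 405, 222, 167, 0, -2]
0.25 [350, 637, 637, 624, 638, 675, 673, -1, 0, 794, 799, 792, 577, 317, 181, -1, -1, 0]
0.30 [339, 631, 638, 625, -1, 0, -1, -1, -2, 785, 795, 769, -1, -1, 0, 0, 0, -3]
0.35 [7, 224, 272, 307, 226, 8, 7, 11, 7, 7, 10, 8, 7, 7, 9, 6, 23, 23]
0.40 [230, 318, 325, 240, 8, 24, 23, 11, 12, 9, 11, 7, 11, 12, 24, 23, 22, 8]
0.45 [269, 299, 242, 248, 33, 40, 25, 21, 6, 13, 14, 7, 8, 135, 134, 134, 13, 8]
0.50 [6, 241, 8, 11, 13, 44, 13, 8, 79, 7, 8, 161, 164, 184, 161, 160, 162, 9]
0.55 [7, 6, 11, 8, 14, 42, 10, 8, 90, 86, 149, 161, 161, 188, 165, 161, 162, 8]
0.60 [183, 186, 204, 23, 27, 47, 8, 9, 8, 82, 147, 160, 163, 164, 163, 161, 162, 108]
0.65 [222, 224, 203, 128, 9, 103, 101, 8, 7, 8, 8, 161, 168, 163, 164, 166, 160, 140]
0.70 [245, 223, 191, 127, 25, 100, 101, 6, 5, 10, 13, 161, 163, 163, 164, 165, 162, 137]
0.75 [181, 184, 225, 239, 248, 282, 8, 11, 9, 13, 12, 9, 8, 7, 158, 157, 156, 7]
0.80 [6, 23, 296, 332, 331, 247, 25, 6, 546, 580, 605, 605, 583, 530, 6, 10, 67, 55]
scene
0.20 [-1000,
[... 397 characters left out ...]
13, 21, 21, 18, 5]
0.45 [267, 299, 242, 247, 28, 42, 23, 20, 4, 12, 12, 9, 5, 135, 134, 133, 6, 4]
0.50 [7, 241, 13, 11, 10, 40, 9, 4, 88, 4, 8, 156, 160, 185, 159, 158, 159, 4]
0.55 [6, 5, 5, 5, 8, 44, 12, 4, 86, 82, 145, 157, 159, 183, 158, 159, 159, 102]
0.60 [180, 185, 199, 20, 29, 75, 8, 4, 3, 77, 145, 158, 162, 161, 160, 162, 159, 107]
0.65 [223, 227, 205, 127, 5, 101, 100, 5, 4, 6, -1000, 159, 162, 162, 162, 161, 160, 138]
0.70 [245, 223, 186, 135, 26, 100, 101, 4, 5, 8, -1000, 158, 161, 161, 161, 161, 157, 137]
0.75 [178, 184, 220, 239, 245, 278, 4, 13, 7, 3, 552, 559, -1000, -1000, 156, 158, 158, 6]
0.80 [4, 211, 292, 332, 330, 24, 22, 10, 544, 576, 604, 603, 583, 540, 1, 4, 67, 55]
```

```bash
cat > plan.py <<'E'
import numpy as np,sys
from scipy.spatial.transform import Rotation as Ro
from rig import manip
def cur():
    s=manip.get_state(); q=s["ee_rot"]; return s,np.array(s["position"]),Ro.from_quat([q[1],q[2],q[3],q[0]])
def down(a):  # tool x at world angle a(deg), z down
    c,s=np.cos(np.radians(a)),np.sin(np.radians(a))
    return Ro.from_matrix(np.array([[c,s,0],[s,-c,0],[0,0,-1]]).T)
def rows(wps,jaw,step=.036,stepr=6.0,p=None,R=None):
    """wps: list of (pos,Rot). prints rows"""
    s,p0,R0=cur(); p=p0 if p is None else p; R=R0 if R is None else R
    out=[]
    for P,RR in wps:
        P=np.array(P,float); rv=(R.inv()*RR).as_rotvec()
        n=int(max(1,np.ceil(np.linalg.norm(P-p)/step-1e-6),np.ceil(np.degrees(np.linalg.norm(rv))/stepr-1e-6)))
        dR=Ro.from_rotvec(rv/n); dp=(P-p)/n
        for i in range(n):
            t=R.inv().apply(dp); out.append([jaw,*np.round(t,4),*np.round(rv/n,3)]); R=R*dR
        p=P
    for i in range(0,len(out),8):
        print("["+",\n".join(",".join("%g"%(x+0) for x in r) for r in out[i:i+8])+"]")
    print(len(out),"rows; jaw",jaw)
E
python3 - <<'E'
from plan import *
rows([((.225,-.43,.29),down(35)),((.27,-.24,.29),down(63)),((.52,-.16,.29),down(85))],.085)
E
```

```text
[0.085,0.0058,-0.0225,-0.0148,0,0,-0.044,
0.085,0.0068,-0.0222,-0.0148,0,0,-0.044,
0.085,0.0078,-0.0219,-0.0149,0,0,-0.044,
0.085,0.0088,-0.0215,-0.0149,0,0,-0.044,
0.085,0.0243,-0.0216,0,0,0,-0.081,
0.085,0.026,-0.0196,0,0,0,-0.081,
0.085,0.0275,-0.0174,0,0,0,-0.081,
0.085,0.0288,-0.0151,0,0,0,-0.081]
[0.085,0.03,-0.0127,0,0,0,-0.081,
0.085,0.0309,-0.0102,0,0,0,-0.081,
0.085,0.0231,0.0233,0,0,0,-0.048,
0.085,0.022,0.0244,0,0,0,-0.048,
0.085,0.0208,0.0254,0,0,0,-0.048,
0.085,0.0195,0.0264,0,0,0,-0.048,
0.085,0.0182,0.0273,0,0,0,-0.048,
0.085,0.0169,0.0281,0,0,0,-0.048]
[0.085,0.0155,0.0289,0,0,0,-0.048,
0.085,0.0141,0.0296,0,0,0,-0.048]
18 rows; jaw 0.085
```

Request:
apply_moves(moves=[0.085,0.006,-0.0225,-0.015,0,0,-0.044,0.085,0.007,-0.022,-0.015,0,0,-0.044,0.085,0.008,-0.022,-0.015,0,0,-0.044,0.085,0.009,-0.0215,-0.015,0,0,-0.044,0.085,0.024,-0.0215,0,0,0,-0.08,0.085,0.026,-0.0195,0,0,0,-0.08,0.085,0.0275,-0.0175,0,0,0,-0.08,0.085,0.029,-0.015,0,0,0,-0.08])

```text
clock: 0.77
position: [0.2526, -0.2997, 0.2883]
ee_rot: [-0.005, 0.891, 0.455, 0.0]
contact_force: [1.1, 0.3, -0.1]
width: 0.085
```

```bash
python3 - <<'E'
from plan import *
rows([((.30,-.23,.29),down(66)),((.545,-.13,.27),down(85.3))],.085,step=.04)
E
```

```text
[0.085,0.0281,-0.0008,-0.0004,-0.003,-0.002,-0.069,
0.085,0.0281,0.0011,-0.0005,-0.003,-0.002,-0.069,
0.085,0.0279,0.0031,-0.0005,-0.003,-0.002,-0.069,
0.085,0.0273,0.0262,0.0029,0,0,-0.048,
0.085,0.026,0.0274,0.0029,0,0,-0.048,
0.085,0.0246,0.0287,0.0029,0,0,-0.048,
0.085,0.0232,0.0298,0.0029,0,0,-0.048,
0.085,0.0218,0.0309,0.0029,0,0,-0.048]
[0.085,0.0203,0.0319,0.0029,0,0,-0.048,
0.085,0.0187,0.0328,0.0029,0,0,-0.048]
10 rows; jaw 0.085
```

Request:
apply_moves(moves=[0.085,0.028,-0.001,0,-0.003,-0.002,-0.069,0.085,0.028,0.001,0,-0.003,-0.002,-0.069,0.085,0.028,0.003,0,-0.003,-0.002,-0.069,0.085,0.027,0.026,0.003,0,0,-0.048,0.085,0.026,0.0275,0.003,0,0,-0.048,0.085,0.0245,0.0285,0.003,0,0,-0.048,0.085,0.023,0.03,0.003,0,0,-0.048,0.085,0.022,0.031,0.003,0,0,-0.048])

```text
clock: 1.43
position: [0.4732, -0.1419, 0.2733]
ee_rot: [0.001, 0.761, 0.648, -0.001]
contact_force: [-0.2, -1.1, 0.6]
width: 0.085
```

```bash
python3 - <<'E'
from plan import *
from rig import imaging
import cv2
d=imaging.get_image("wrist"); np.savez("w1.npz",**d); cv2.imwrite("pics/w1.png",d["image"][...,::-1])
print({k:d[k] for k in("fx","fy","cx","cy","R","t")})
s,p,R=cur(); print(p,R.as_matrix())
E
```

```text
{'fx': 297.3186396354542, 'fy': 297.3186396354542, 'cx': 259.9945325752491, 'cy': 193.28432284213548, 'R': array([[ 9.87134761e-01, -1.59890363e-01, -1.88918580e-04],
       [-1.53264254e-01, -9.46561637e-01,  2.83780084e-01],
       [-4.55525236e-02, -2.80100231e-01, -9.58889372e-01]]), 't': array([-0.48977896, -0.11069881,  0.40052676])}
[ 0.48017206 -0.13909628  0.27204527] [[ 0.15465079  0.98795119  0.0059649 ]
 [ 0.98796569 -0.15466352  0.00173244]
 [ 0.00263412  0.0056252  -0.99998071]]
```

View pics/w1.png

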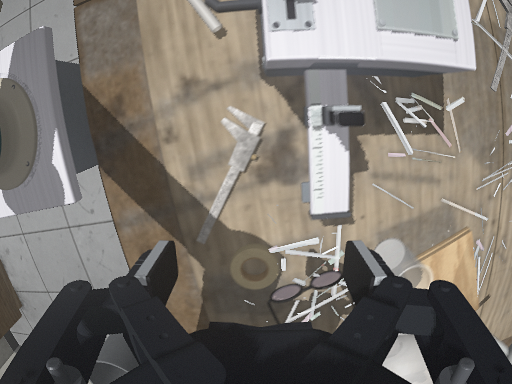

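```bash
cat >> h.py <<'E'
def rayf(d,u,v,z):
    a=np.array([(u-d["cx"])/d["fx"],(v-d["cy"])/d["fy"]]); r=np.hypot(*a)
    c=np.array([*(a/r*np.sin(r)),np.cos(r)]); w=d["R"].T@c; o=-d["R"].T@d["t"]
    return o+w*(z-o[2])/w[2]
def ptsf(d):
    h,w=d["range_z"].shape; u,v=np.meshgrid(np.arange(w),np.arange(h)); z=d["range_z"]
    a=(u-d["cx"])/d["fx"];b=(v-d["cy"])/d["fy"]; r=np.hypot(a,b)+1e-9; t=np.tan(r)/r
    return (np.stack([a*t*z,b*t*z,z],-1)-d["t"])@d["R"]
SY=-4.9; C0=np.array([.6156,.078])
def saw(X,a=None):
    a=np.radians(SY if a is None else a); X=np.asarray(X); R=np.array([[np.cos(a),np.sin(a)],[-np.sin(a),np.cos(a)]])
    return np.concatenate([(X[...,:2]-C0)@R.T,X[...,2:]],-1)
E
python3 - <<'E'
from h import *
d=load("w1.npz"); im=d["image"][60:225,260:400,::-1]
cv2.imwrite("pics/w1c.png",cv2.resize(im[:,20:120],None,fx=6,fy=3.6,interpolation=cv2.INTER_CUBIC) if 0 else cv2.resize(np.rot90(im[30:160,35:110]),None,fx=6,fy=6,interpolation=cv2.INTER_CUBIC))
P=ptsf(d); s=saw(P); z=P[...,2]
k=(z>.072)&(z<.084)&(s[...,1]<-.13)&(s[...,1]>-.31)&(abs(s[...,0])<.11)&(d["range_z"]>0)
r=cv2.minAreaRect(P[k][:,:2].astype(np.float32)); print(r, saw(cv2.boxPoints(r)))
k=(z>.11)&(s[...,1]<-.14)&(s[...,1]>-.3)&(abs(s[...,0])<.11)&(d["range_z"]>0)&(z<.16)
print(k.sum(),s[k].min(0),s[k].max(0),P[k].mean(0))
E
```

```text
((0.5536206960678101, -0.13068857789039612), (0.1665283888578415, 0.05257677286863327), 85.45604705810547) [[-0.06969773 -0.29664593]
 [-0.01712193 -0.29631919]
 [-0.01815677 -0.129794  ]
 [-0.07073257 -0.13012074]]
665 [-0.04920723 -0.18227933  0.11051623] [-0.01817239 -0.16190117  0.14549655] [ 0.56470703 -0.09015939  0.13637639]
```

View pics/w1c.png

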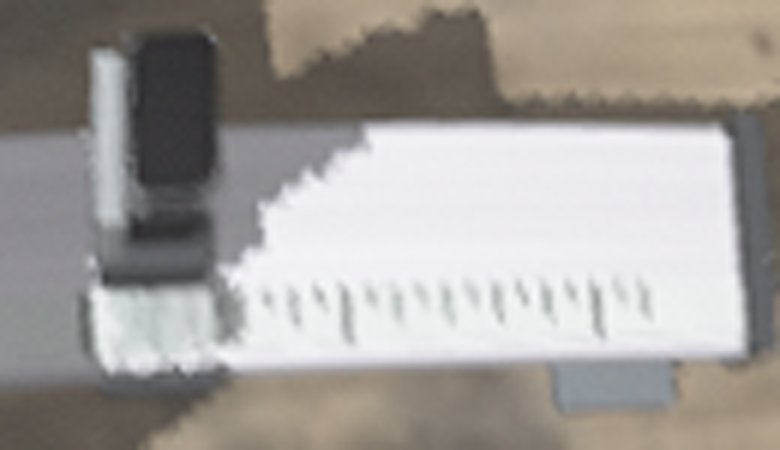

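```bash
python3 - <<'E'
from h import *
d=load("w1.npz")
f=lambda j,i:(295+74-i/6+ -.4,90+j/6-.4)
for nm,(j,i) in dict(t50=(347,310),t100=(598,310),t60=(397,310),padL=(95,320),padR=(218,320),dark=(238,310)).items():
    for z in (.078,): 
        X=rayf(d,*f(j,i),z); print(nm,X.round(4),saw(X).round(4))
E
```

```text
t50 [ 0.5424 -0.1255  0.078 ] [-0.0555 -0.209   0.078 ]
t100 [ 0.5366 -0.1754  0.078 ] [-0.0571 -0.2592  0.078 ]
t60 [ 0.5412 -0.1352  0.078 ] [-0.0559 -0.2188  0.078 ]
padL [ 0.547  -0.0772  0.078 ] [-0.0551 -0.1605  0.078 ]
padR [ 0.5437 -0.1005  0.078 ] [-0.0564 -0.184   0.078 ]
dark [ 0.5451 -0.1046  0.078 ] [-0.0546 -0.1879  0.078 ]
```

```bash
python3 - <<'E'
from plan import *
rows([((.535,-.13,.215),down(85.3))],.06,step=.03)
E
```

```text
[0.06,0.0058,0.0175,0.0191,0.002,-0.001,-0.024,
0.06,0.0054,0.0177,0.0191,0.002,-0.001,-0.024,
0.06,0.0049,0.0178,0.0191,0.002,-0.001,-0.024]
3 rows; jaw 0.06
```

```bash
python3 - <<'E'
from plan import *
rows([((.540,-.168,.25),down(85.3)),((.544,-.168,.125),down(85.3))],.06,step=.032)
E
```

```text
[0.06,-0.0065,0.0212,0.0075,0.002,-0.001,-0.024,
0.06,-0.007,0.021,0.0074,0.002,-0.001,-0.024,
0.06,-0.0075,0.0208,0.0074,0.002,-0.001,-0.024,
0.06,0.0001,0.001,0.0313,0,0,0,
0.06,0.0001,0.001,0.0313,0,0,0,
0.06,0.0001,0.001,0.0313,0,0,0,
0.06,0.0001,0.001,0.0313,0,0,0]
7 rows; jaw 0.06
```

Request:
apply_moves(moves=[0.06,-0.0065,0.021,0.0075,0.002,-0.001,-0.024,0.06,-0.007,0.021,0.0075,0.002,-0.001,-0.024,0.06,-0.0075,0.021,0.0075,0.002,-0.001,-0.024,0.06,0,0.001,0.031,0,0,0,0.06,0,0.001,0.031,0,0,0,0.06,0,0.001,0.031,0,0,0,0.06,0,0.001,0.028,0,0,0,0.06,0,0,0,0,0,0])

```text
clock: 2.15
position: [0.5509, -0.1662, 0.1209]
ee_rot: [-0.0, 0.732, 0.682, -0.0]
contact_force: [-0.6, 0.8, -1.6]
width: 0.0599
```

```bash
cat > look.py <<'E'
import sys
from plan import *
from rig import imaging
import cv2
n=sys.argv[1]; o=sys.argv[2]
d=imaging.get_image(n); np.savez(o+".npz",**d); cv2.imwrite(f"pics/{o}.png",d["image"][...,::-1])
s,p,R=cur(); print(p,R.as_matrix().round(3).tolist(),s["contact_force"],s["width"],s["clock"])
E
python3 look.py wrist w2
```

```text
[ 0.55198494 -0.16665487  0.12327331] [[0.071, 0.997, 0.002], [0.997, -0.071, -0.001], [-0.001, 0.003, -1.0]] [-0.5052969   0.1156759  -0.27026464] 0.0602426435737099 2.2
```

View pics/w2.png

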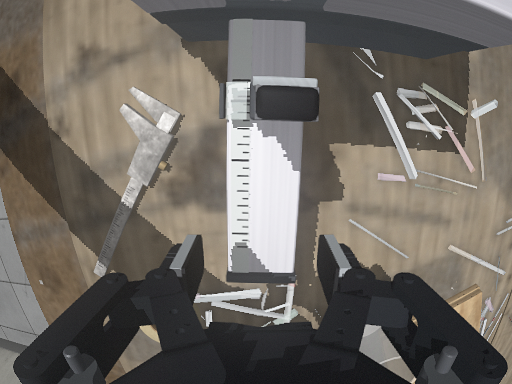

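```bash
python3 - <<'E'
from h import *
d=load("w2.npz"); im=d["image"][60:280,215:325,::-1]
cv2.imwrite("pics/w2c.png",cv2.resize(np.rot90(im[10:130]),None,fx=6.5,fy=5,interpolation=cv2.INTER_CUBIC))
E
```

```text
(no output)
```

View pics/w2c.png

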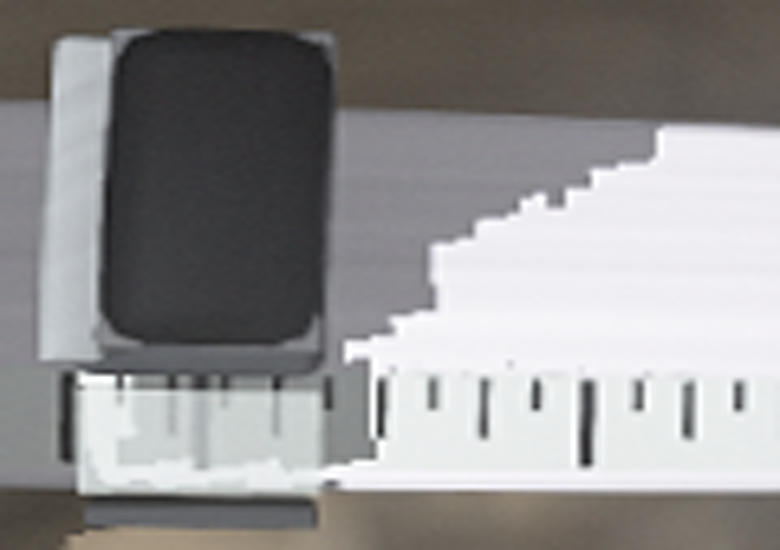

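```bash
python3 - <<'E'
from h import *
d=load("w2.npz")
o=-d["R"].T@d["t"]; print("cam",o,saw(o))
f=lambda j,i:(324-i/5-.4,70+j/6.5-.4)
for nm,(j,i) in dict(t0=(67,420),t50=(587,420),t60=(689,410),hair=(200,420)).items():
    X=rayf(d,*f(j,i),.078); print(nm,X.round(4),saw(X).round(4))
print("hair .083",saw(rayf(d,*f(200,420),.083)))
P=ptsf(d); s=saw(P); z=P[...,2]
k=(z>.137)&(s[...,1]<-.14)&(s[...,1]>-.3)&(abs(s[...,0])<.11)&(d["range_z"]>0)&(z<.16)
k=cv2.erode(k.astype(np.uint8),np.ones((3,3)))>0
print(k.sum(),np.median(z[k]),np.percentile(s[k],2,axis=0),np.percentile(s[k],98,axis=0),P[k].mean(0))
# window depth
for v in (85,90,95,100,105): print([round(float(z[v,u]),4) for u in (230,235,240,245)])
E
```

```text
cam [ 0.5560999  -0.09484872  0.26320447] [-0.04451844 -0.17729933  0.26320447]
t0 [ 0.5449 -0.0759  0.078 ] [-0.0573 -0.1594  0.078 ]
t50 [ 0.5408 -0.126   0.078 ] [-0.0571 -0.2097  0.078 ]
t60 [ 0.5412 -0.1363  0.078 ] [-0.0558 -0.2198  0.078 ]
hair [ 0.5439 -0.0887  0.078 ] [-0.0572 -0.1722  0.078 ]
hair .083 [-0.05686445 -0.1723412   0.083     ]
3589 0.1438990279558236 [-0.084467   -0.25569174  0.13983059] [-0.00286722 -0.16841149  0.15770952] [ 0.55999614 -0.12334194  0.14594195]
[0.089, 0.0888, 0.0903, 0.0882]
[0.0896, 0.0895, 0.0888, 0.089]
[0.0896, 0.0881, 0.0892, 0.0898]
[0.0904, 0.0889, 0.0898, 0.089]
[0.089, 0.0886, 0.089, 0.0894]
```

```bash
python3 - <<'E'
from plan import *
D=down(85.1)
rows([((.556,-.150,.18),D),((.565,-.090,.175),D),((.565,-.090,.112),D)],.05,step=.032)
E
```

```text
[0.05,0.0084,0.0015,-0.0284,0.001,0.001,0.007,
0.05,0.0084,0.0014,-0.0284,0.001,0.001,0.007,
0.05,0.0303,0.0019,0.0025,0,0,0,
0.05,0.0303,0.0019,0.0025,0,0,0,
0.05,0,0,0.0315,0,0,0,
0.05,0,0,0.0315,0,0,0]
6 rows; jaw 0.05
```

Request:
apply_moves(moves=[0.05,0.008,0.0015,-0.028,0.001,0.001,0.007,0.05,0.008,0.0015,-0.028,0.001,0.001,0.007,0.05,0.03,0.002,0,0,0,0,0.05,0.03,0.002,0,0,0,0,0.05,0,0,0,0,0,0,0.05,0,0,0,0,0,0,0.05,0,0,0,0,0,0,0.05,0,0,0,0,0,0])

```text
clock: 2.87
position: [0.5696, -0.0926, 0.1955]
ee_rot: [0.007, 0.738, 0.675, 0.005]
contact_force: [-0.6, -0.4, 0.1]
width: 0.0499
```

```bash
python3 - <<'E'
from plan import *
D=down(85.1)
print(cur()[1])
rows([((.565,-.090,.175),D),((.565,-.090,.112),D)],.05,step=.032)
E
```

```text
[ 0.56960956 -0.09256825  0.19553136]
[0.05,0.0022,-0.0052,0.0204,0.017,0.003,-0.004,
0.05,0,0,0.0315,0,0,0,
0.05,0,0,0.0315,0,0,0]
3 rows; jaw 0.05
```

Request:
apply_moves(moves=[0.05,0.002,-0.005,0.015,0.017,0.003,-0.004,0.05,0,0,0.02,0,0,0,0.05,0,0,0.02,0,0,0,0.05,0,0,0.02,0,0,0,0.05,0,0,0.004,0,0,0,0.05,0,0,0,0,0,0,0.05,0,0,0,0,0,0,0.05,0,0,0,0,0,0])

```text
clock: 3.53
position: [0.5619, -0.0953, 0.1107]
ee_rot: [-0.002, 0.739, 0.674, -0.002]
contact_force: [0.0, 0.6, 0.4]
width: 0.0501
```

```bash
python3 look.py wrist w3
```

```text
[ 0.5620886  -0.09533455  0.11095363] [[0.091, 0.996, -0.006], [0.996, -0.091, 0.0], [-0.0, -0.006, -1.0]] [ 0.41520884  0.61607157 -0.04453767] 0.05000508689797571 3.5833
```

View pics/w3.png

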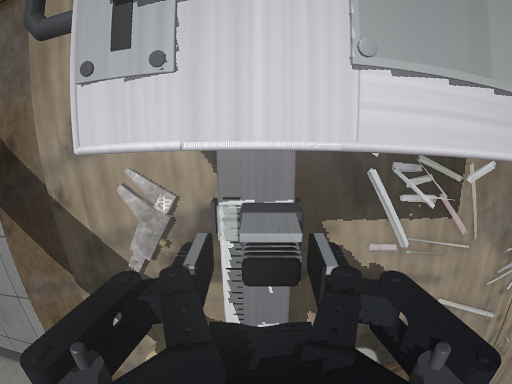

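Request:
apply_moves(moves=[0.05,0.004,0.003,0,0,0,0,0.027,0,0,0,0,0,0,0.02,0,0,0,0,0,0,0.015,0,0,0,0,0,0,0.015,0,0,0,0,0,0,0.015,0,0,0,0,0,0,0.015,0,0,0,0,0,0,0.015,0,0,0,0,0,0], newtons=35)

```text
clock: 4.25
position: [0.5672, -0.0919, 0.1135]
ee_rot: [0.0, 0.738, 0.674, -0.001]
contact_force: [0.4, -0.3, -1.4]
width: 0.0285
```

Request:
apply_moves(moves=[0.015,-0.004,0,0,0,0,0,0.015,-0.008,0,0,0,0,0,0.015,-0.008,0,0,0,0,0,0.015,-0.008,0,0,0,0,0,0.015,-0.008,0,0,0,0,0,0.015,-0.004,0,0,0,0,0,0.015,0,0,0,0,0,0,0.015,0,0,0,0,0,0])

```text
clock: 4.92
position: [0.5633, -0.1334, 0.1134]
ee_rot: [-0.002, 0.739, 0.673, 0.001]
contact_force: [0.2, 3.0, -1.9]
width: 0.028
```

```bash
python3 look.py wrist w4; python3 - <<'E'
from h import *
d=load("w4.npz"); im=d["image"][180:330,205:305,::-1]
cv2.imwrite("pics/w4c.png",cv2.resize(np.rot90(im),None,fx=5,fy=5,interpolation=cv2.INTER_CUBIC))
E
```

```text
[ 0.56334149 -0.13355137  0.11344803] [[0.093, 0.996, -0.001], [0.996, -0.093, 0.004], [0.004, -0.001, -1.0]] [ 0.95618657  1.85532305 -1.2660494 ] 0.02821477114815065 4.9667
```

View pics/w4c.png

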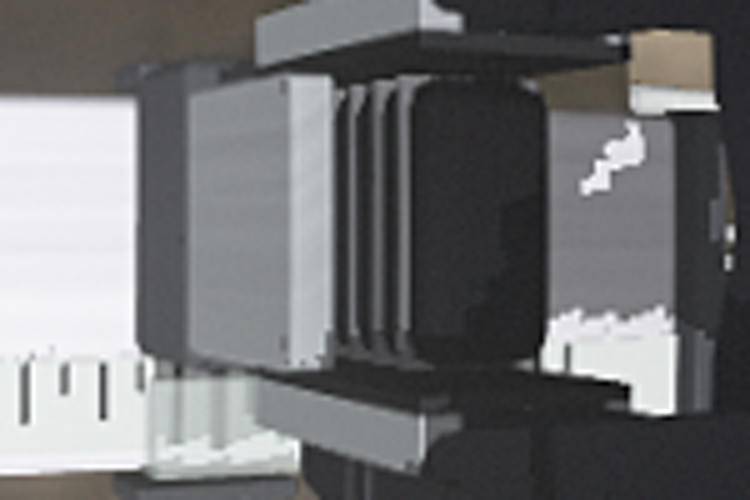

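Request:
apply_moves(moves=[0.015,-0.003,0,0,0,0,0,0.015,-0.002,0,0,0,0,0,0.015,0,0,0,0,0,0,0.015,0,0,0,0,0,0,0.05,0,0,0,0,0,0,0.05,0,0,0,0,0,0,0.05,0,0,0,0,0,0,0.05,0,0,0,0,0,0])

```text
clock: 5.63
position: [0.5632, -0.1405, 0.1143]
ee_rot: [0.0, 0.738, 0.674, -0.0]
contact_force: [-0.4, 0.2, 0.0]
width: 0.05
```

Request:
apply_moves(moves=[0.05,0,0,-0.025,0,0,0,0.05,0,0,-0.03,0,0,0,0.05,-0.025,0,0,0,0,0,0.05,-0.025,0,0,0,0,0,0.05,-0.022,0,0.02,0,0,0,0.05,0,0,0.028,0,0,0,0.05,0,0,0,0,0,0,0.05,0,0,0,0,0,0])

```text
clock: 6.3
position: [0.5591, -0.2179, 0.127]
ee_rot: [0.006, 0.737, 0.676, -0.0]
contact_force: [-0.1, 0.5, 0.3]
width: 0.0499
```

```bash
python3 look.py wrist w5; python3 - <<'E'
from h import *
d=load("w5.npz"); print(saw(-d["R"].T@d["t"]));P=ptsf(d)
im=d["image"][40:290,200:330,::-1]
cv2.imwrite("pics/w5c.png",cv2.resize(im,None,fx=2.3,fy=2.3,interpolation=cv2.INTER_CUBIC))
E
```

```text
[ 0.55852289 -0.21732849  0.12665986] [[0.087, 0.996, 0.006], [0.996, -0.087, -0.008], [-0.008, 0.007, -1.0]] [-0.03728074  0.27484078  0.27180164] 0.049714760050869895 6.35
[-0.03198203 -0.2269447   0.26870277]
```

View pics/w5c.png

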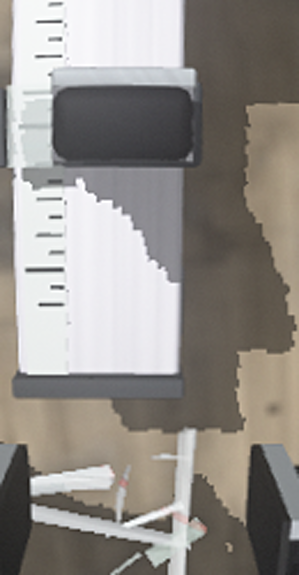

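```bash
python3 - <<'E'
from h import *
d=load("w5.npz")
im=d["image"][38:180,198:240,::-1]
cv2.imwrite("pics/w5d.png",cv2.resize(np.rot90(im),None,fx=5.5,fy=8,interpolation=cv2.INTER_CUBIC))
E
```

```text
(no output)
```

View pics/w5d.png

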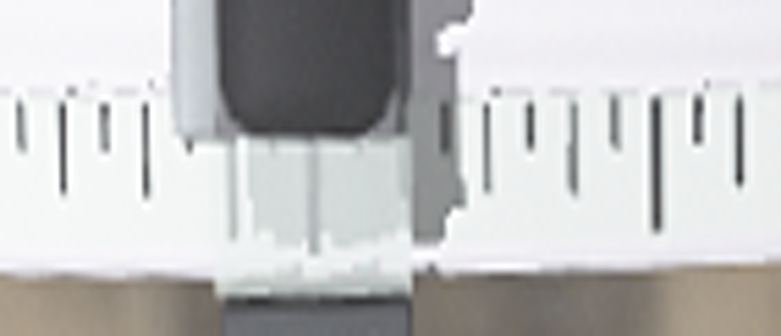

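```bash
python3 - <<'E'
from h import *
d=load("w5.npz"); g=cv2.cvtColor(d["image"],cv2.COLOR_RGB2GRAY).astype(int)
for u in range(206,226,2): print(u,g[60:165,u].tolist() if u in(210,214,218,220) else '')
E
```

```text
206 
208 
210 [246, 246, 245, 246, 245, 245, 245, 245, 245, 245, 245, 245, 245, 245, 244, 244, 243, 242, 242, 222, 194, 232, 241, 241, 229, 242, 242, 235, 214, 216, 214, 217, 217, 211, 188, 186, 225, 239, 219, 214, 215, 215, 212, 212, 213, 211, 210, 224, 226, 224, 239, 240, 227, 134, 137, 140, 143, 141, 147, 241, 242, 240, 240, 239, 240, 240, 240, 239, 240, 239, 239, 239, 239, 239, 240, 239, 239, 239, 239, 239, 238, 239, 239, 239, 239, 239, 239, 239, 239, 239, 239, 239, 239, 239, 240, 240, 228, 218, 237, 241, 239, 239, 239, 239, 238]
212 
214 [245, 246, 245, 247, 249, 248, 246, 245, 245, 245, 245, 245, 245, 245, 244, 245, 243, 241, 243, 219, 195, 230, 242, 244, 216, 218, 217, 218, 218, 217, 218, 218, 218, 211, 189, 188, 210, 216, 215, 216, 215, 215, 215, 215, 214, 214, 213, 213, 212, 213, 214, 218, 188, 140, 143, 145, 145, 145, 144, 143, 138, 134, 171, 244, 241, 242, 242, 241, 240, 240, 239, 239, 239, 240, 239, 238, 238, 239, 238, 239, 239, 240, 241, 240, 240, 239, 239, 238, 239, 239, 239, 238, 238, 238, 240, 246, 167, 72, 185, 239, 241, 239, 238, 238, 239]
216 
218 [246, 246, 248, 2
[... 344 characters left out ...]
39, 239, 238, 239, 239, 239, 239, 241, 237, 169, 126, 228, 242, 239, 239, 239, 239, 239, 238, 238, 239, 238, 240, 247, 157, 72, 191, 239, 240, 239, 239, 237, 238]
220 [246, 246, 248, 243, 122, 234, 248, 245, 246, 245, 246, 248, 228, 248, 245, 246, 244, 244, 241, 211, 202, 240, 244, 217, 219, 219, 219, 210, 213, 220, 218, 219, 220, 208, 193, 190, 210, 218, 218, 215, 218, 217, 210, 208, 213, 214, 214, 215, 215, 216, 201, 194, 182, 148, 145, 146, 146, 148, 131, 131, 142, 187, 246, 241, 243, 230, 130, 222, 243, 240, 239, 239, 240, 243, 244, 242, 240, 240, 239, 241, 236, 167, 131, 228, 242, 240, 239, 240, 240, 242, 242, 240, 238, 238, 240, 247, 154, 69, 193, 241, 240, 239, 239, 239, 240]
222 
224
```

```bash
python3 - <<'E'
from plan import *
D=down(85.1)
rows([((.54,-.19,.245),D),((.457,.0915,.245),D),((.457,.0915,.18),D)],.036,step=.036)
E
```

```text
[0.036,0.0062,-0.005,-0.0297,0.002,0.002,0,
0.036,0.0062,-0.0051,-0.0296,0.002,0.002,0,
0.036,0.0063,-0.0051,-0.0296,0.002,0.002,0,
0.036,0.0064,-0.0051,-0.0296,0.002,0.002,0,
0.036,0.0304,-0.0119,0,0,0,0,
0.036,0.0304,-0.0119,0,0,0,0,
0.036,0.0304,-0.0119,0,0,0,0,
0.036,0.0304,-0.0119,0,0,0,0]
[0.036,0.0304,-0.0119,0,0,0,0,
0.036,0.0304,-0.0119,0,0,0,0,
0.036,0.0304,-0.0119,0,0,0,0,
0.036,0.0304,-0.0119,0,0,0,0,
0.036,0.0304,-0.0119,0,0,0,0,
0.036,0,0,0.0325,0,0,0,
0.036,0,0,0.0325,0,0,0]
15 rows; jaw 0.036
```

Request:
apply_moves(moves=[0.036,0,0,-0.03,0.002,0.002,0,0.036,0,0,-0.03,0.002,0.002,0,0.036,0.006,-0.005,-0.03,0.002,0.002,0,0.036,0.02,-0.01,-0.025,0.002,0.002,0,0.036,0.03,-0.0125,0,0,0,0,0.036,0.03,-0.0125,0,0,0,0,0.036,0.03,-0.0125,0,0,0,0,0.036,0.03,-0.0125,0,0,0,0])

```text
clock: 7.02
position: [0.509, -0.0631, 0.2568]
ee_rot: [0.006, 0.738, 0.675, 0.003]
contact_force: [0.4, 0.2, -0.2]
width: 0.036
```

```bash
python3 - <<'E'
from plan import *
D=down(85.1)
s,p,R=cur(); print(p)
rows([((.457,.0915,.235),D),((.457,.0915,.18),D)],.036,step=.036)
E
```

```text
[ 0.50903011 -0.06310394  0.25684985]
[0.036,0.0299,-0.0132,0.0041,0.002,0.001,-0.001,
0.036,0.0299,-0.0131,0.0042,0.002,0.001,-0.001,
0.036,0.0299,-0.0131,0.0042,0.002,0.001,-0.001,
0.036,0.0299,-0.0131,0.0043,0.002,0.001,-0.001,
0.036,0.0299,-0.013,0.0043,0.002,0.001,-0.001,
0.036,0,0,0.0275,0,0,0,
0.036,0,0,0.0275,0,0,0]
7 rows; jaw 0.036
```

Request:
apply_moves(moves=[0.036,0.03,-0.013,0.004,0.002,0.001,-0.001,0.036,0.03,-0.013,0.004,0.002,0.001,-0.001,0.036,0.03,-0.013,0.004,0.002,0.001,-0.001,0.036,0.03,-0.013,0.004,0.002,0.001,-0.001,0.036,0.025,-0.012,0.004,0.002,0.001,-0.001,0.036,0,0,0.02,0,0,0,0.036,0,0,0.02,0,0,0,0.036,0,0,0,0,0,0])

```text
clock: 7.68
position: [0.4534, 0.1058, 0.2092]
ee_rot: [0.007, 0.731, 0.683, 0.011]
contact_force: [-0.3, 0.1, -0.5]
width: 0.0359
```

```bash
python3 look.py wrist w6; python3 - <<'E'
from h import *
d=load("w6.npz"); P=ptsf(d); s=saw(P); z=P[...,2]
k=(z>.115)&(z<.14)&(s[...,0]<-.14)&(s[...,0]>-.18)&(abs(s[...,1])<.035)&(d["range_z"]>0)
print(k.sum(),np.percentile(s[k],[2,50,98],axis=0).round(4),P[k].mean(0))
k=(z>.17)&(z<.195)&(abs(s[...,0])<.11)&(s[...,1]<0)&(s[...,1]>-.1)&(d["range_z"]>0)
print("rel",k.sum(),np.percentile(s[k],[2,50,98],axis=0).round(4),P[k].mean(0))
E
```

```text
[0.45466824 0.10563352 0.21102084] [[0.068, 0.997, 0.029], [0.998, -0.068, 0.006], [0.008, 0.028, -1.0]] [-0.35115808  0.41862269 -0.33559979] 0.036005198895398154 7.7333
1153 [[-0.165  -0.0336  0.126 ]
 [-0.1597  0.0035  0.1298]
 [-0.1541  0.034   0.1317]] [0.45674335 0.09391901 0.12954248]Traceback (most recent call last):
  File "<stdin>", line 6, in <module>
    return _quantile_unchecked(
        a, q, axis, out, overwrite_input, method, keepdims, weights)
    return _ureduce(a,
                    func=_quantile_ureduce_func,
    ...<5 lines>...
                    overwrite_input=overwrite_input,
                    method=method)
    r = func(a, **kwargs)
    result = _quantile(arr,
                       quantiles=q,
    ...<2 lines>...
                       out=out,
                       weights=wgt)
    slices_having_nans = np.isnan(arr[-1, ...])
                                  ~~~^^^^^^^^^
IndexError: index -1 is out of bounds for axis 0 with size 0
```

View pics/w6.png

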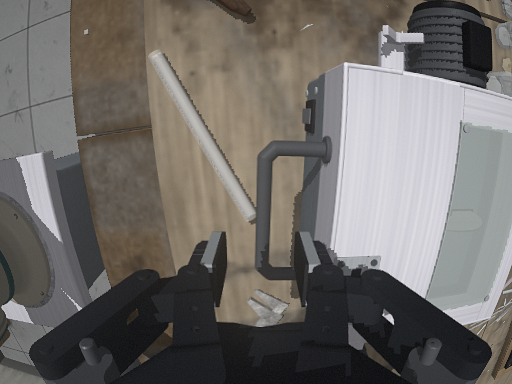

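```bash
python3 - <<'E'
from plan import *
D=down(85.1)
rows([((.457,.0935,.18),D),((.457,.0935,.105),D)],.036,step=.025)
E
```

```text
[0.036,-0.0061,0.0011,0.0155,0.014,-0.004,0.009,
0.036,-0.006,0.0014,0.0155,0.014,-0.004,0.009,
0.036,0,0,0.025,0,0,0,
0.036,0,0,0.025,0,0,0,
0.036,0,0,0.025,0,0,0]
5 rows; jaw 0.036
```

Request:
apply_moves(moves=[0.036,-0.006,0.001,0.012,0.014,-0.004,0.009,0.036,-0.006,0.0015,0.012,0.014,-0.004,0.009,0.036,0,0,0,0,0,0,0.036,0,0,0.02,0,0,0,0.036,0,0,0.02,0,0,0,0.036,0,0,0.02,0,0,0,0.036,0,0,0.005,0,0,0,0.036,0,0,0,0,0,0])

```text
clock: 8.4
position: [0.4651, 0.0889, 0.1243]
ee_rot: [0.004, 0.74, 0.673, 0.004]
contact_force: [-0.4, 0.6, -0.7]
width: 0.0359
```

```bash
python3 look.py wrist w7
```

```text
[0.4652561  0.08892407 0.12469987] [[0.094, 0.996, 0.011], [0.996, -0.094, -0.001], [-0.0, 0.011, -1.0]] [-0.1990945  -0.52462592  0.24630134] 0.03606749957191615 8.45
```

View pics/w7.png

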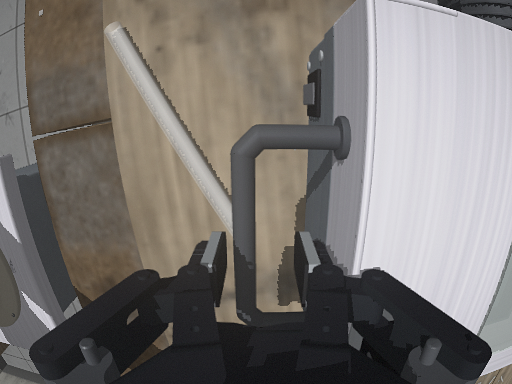

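Request:
apply_moves(moves=[0.036,0.002,-0.008,0,0.01,0,0,0.036,0,0,0.008,0,0,0,0.036,0,0,0.008,0,0,0,0.036,0,0,0.003,0,0,0,0.036,0,0,0,0,0,0,0.036,0,0,0,0,0,0,0.036,0,0,0,0,0,0,0.036,0,0,0,0,0,0])

```text
clock: 9.12
position: [0.4603, 0.0917, 0.1083]
ee_rot: [0.003, 0.74, 0.673, 0.003]
contact_force: [0.3, -0.2, 0.7]
width: 0.0363
```

```bash
python3 - <<'E'
from plan import *
print(cur()[1],cur()[0]["contact_force"],cur()[0]["moment"])
E
```

```text
[0.46029649 0.09172976 0.10830919] [ 0.31748419 -0.17111097  0.72478577] [ 0.02098541  0.01562515 -0.01123997]
```

Request:
apply_moves(moves=[0.036,0,-0.003,0.002,0,0,0,0.025,0,0,0,0,0,0,0.015,0,0,0,0,0,0,0.005,0,0,0,0,0,0,0.0,0,0,0,0,0,0,0.0,0,0,0,0,0,0,0.0,0,0,0,0,0,0,0.0,0,0,0,0,0,0], newtons=40)

```text
clock: 9.78
position: [0.4571, 0.0923, 0.1071]
ee_rot: [0.003, 0.74, 0.673, 0.004]
contact_force: [-0.4, 0.4, 1.7]
width: 0.0107
```

Request:
apply_moves(moves=[0,0,0,-0.002,0,0,0,0,0,0,-0.002,0,0,0,0,0,0,-0.002,0,0,0,0,0,0,-0.002,0,0,0,0,0,0,-0.002,0,0,0,0,0,0,-0.002,0,0,0,0,0,0,-0.002,0,0,0,0,0,0,-0.002,0,0,0])

```text
clock: 10.45
position: [0.4589, 0.0921, 0.1225]
ee_rot: [0.004, 0.74, 0.673, 0.004]
contact_force: [4.2, 1.2, -4.5]
width: 0.0104
```

```bash
python3 look.py wrist w8;python3 look.py scene s8; python3 - <<'E'
from h import *
d=load("s8.npz"); d0=load("scene0.npz")
P=pts(d);P0=pts(d0);s=saw(P0)
k=(P0[...,2]>.148)&(P0[...,2]<.163)&(abs(s[...,0])<.1)&(abs(s[...,1])<.115)&(d["range_z"]>0)
q=saw(P)[k]; q=q[(q[:,2]>.13)&(q[:,2]<.22)]
A=np.c_[q[:,:2],np.ones(len(q))]; 
for _ in range(3):
    c=np.linalg.lstsq(A,q[:,2],rcond=None)[0]; r=abs(A@c-q[:,2])<.006; A=A[r];q=q[r]
print(c,len(q),"theta",np.arctan(-c[0]))
im=d["image"][150:290,170:350,::-1]; cv2.imwrite("pics/s8c.png",cv2.resize(im,None,fx=4,fy=4,interpolation=cv2.INTER_CUBIC))
E
```

```text
[0.4589653  0.09211599 0.1228099 ] [[0.095, 0.995, 0.012], [0.996, -0.095, 0.0], [0.002, 0.012, -1.0]] [ 3.44321218 -0.49834634 -2.96312095] 0.010515092927458008 10.5
[0.45889885 0.09214035 0.12261883] [[0.094, 0.995, 0.012], [0.996, -0.095, 0.0], [0.002, 0.012, -1.0]] [ 2.69363361  0.4892245  -4.96993966] 0.010319592331684321 10.55
[-0.04684459 -0.00229239  0.16228103] 3521 theta 0.046810370480431004
```

View pics/s8c.png

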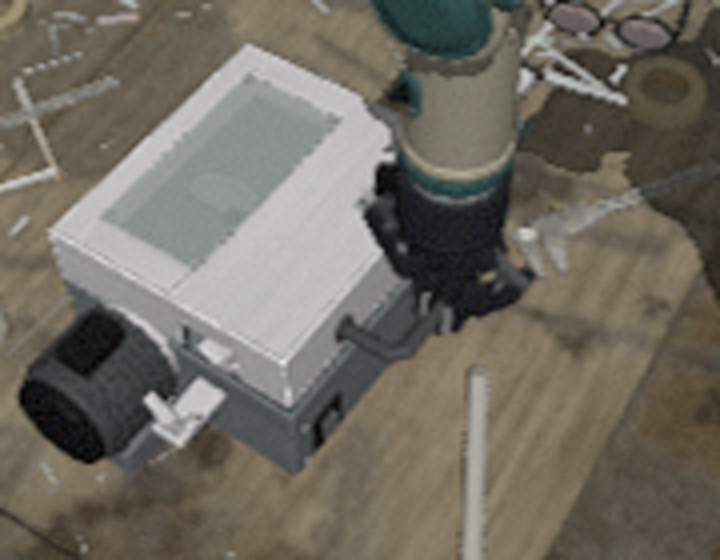

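View pics/w8.png

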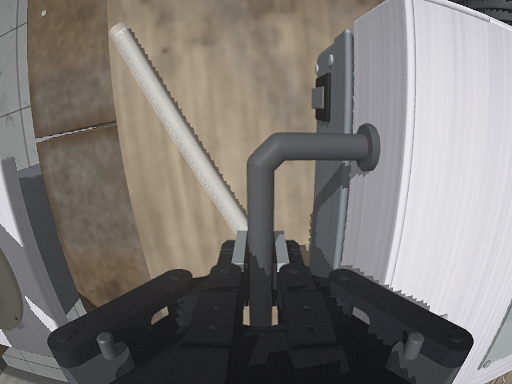

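```bash
cat > arc.py <<'E'
from plan import *
def bar(th): return np.array([-.27*np.cos(th)+.025*np.sin(th)+.27, .27*np.sin(th)+.025*np.cos(th)-.025])
def tgt(th):
    x,z=bar(th); a=np.radians(-4.9); return np.array([.4571+x*np.cos(a),.0923+x*np.sin(a),.1071+z])
def est(p):
    from scipy.optimize import minimize_scalar
    return minimize_scalar(lambda t:np.sum((tgt(t)-p)[[0,2]]**2),bounds=(0,1.3),method="bounded").x
def go(ths):
    s,p,R=cur(); t=est(p); print("th",t,"err",(tgt(t)-p).round(4),s["contact_force"].round(1),s["width"])
    rows([(tgt(x),down(85.1)) for x in ths],0,step=.05,stepr=10)
E
python3 - <<'E'
from arc import *
t=est(cur()[1]); go([t+.015*min(i,6)-.0 +.03*max(0,i-6) for i in range(1,9)])
from h import *
d=load("scene0.npz");P=saw(pts(d));k=(P[...,2]>.148)&(P[...,2]<.163)&(abs(P[...,0])<.1)&(abs(P[...,1])<.115)
q=P[k];print(np.linalg.lstsq(np.c_[q[:,:2],np.ones(len(q))],q[:,2],rcond=None)[0])
E
```

```text
th 0.057616998866109596 err [ 0.0001 -0.     -0.    ] [ 2.7  0.5 -5. ] 0.010319592331684321
[0,0,0.0008,-0.004,0.012,-0.002,-0.009,
0,0,0.0007,-0.004,0,0,0,
0,0,0.0008,-0.004,0,0,0,
0,0,0.0008,-0.004,0,0,0,
0,0,0.0009,-0.004,0,0,0,
0,0,0.0009,-0.004,0,0,0,
0,0,0.0021,-0.0079,0,0,0,
0,0,0.0023,-0.0078,0,0,0]
8 rows; jaw 0
[ 0.01047117 -0.00197829  0.15582529]
```

The hood is rising freely. Measured from the camera plane, its angle is 0.057 rad, which matches the arm's own estimate and is well past the catch limit of 0.03. So the release stays untouched, and I keep lifting along the arc.

Request:
apply_moves(moves=[0,0,0.0008,-0.004,0.004,0,-0.003,0,0,0.0008,-0.004,0.004,0,-0.003,0,0,0.0008,-0.005,0.004,0,-0.003,0,0,0.001,-0.006,0,0,0,0,0,0.0015,-0.007,0,0,0,0,0,0.0017,-0.008,0,0,0,0,0,0.002,-0.008,0,0,0,0,0,0.002,-0.008,0,0,0])

```text
clock: 11.22
position: [0.4723, 0.0909, 0.177]
ee_rot: [0.0, 0.737, 0.676, 0.002]
contact_force: [5.6, -0.2, -6.9]
width: 0.0102
```

```bash
python3 - <<'E'
from arc import *
t=est(cur()[1]); go([t+.03*i for i in range(1,9)])
E
```

```text
th 0.264133515963175 err [ 0.0006  0.0001 -0.0002] [ 5.6 -0.2 -6.9] 0.010221907870883772
[0,0.0001,0.0036,-0.0073,0.002,-0.002,0,
0,0,0.0032,-0.0075,0,0,0,
0,0,0.0034,-0.0074,0,0,0,
0,0,0.0036,-0.0073,0,0,0,
0,0,0.0038,-0.0072,0,0,0,
0,0,0.0041,-0.0071,0,0,0,
0,0,0.0043,-0.0069,0,0,0,
0,0,0.0045,-0.0068,0,0,0]
8 rows; jaw 0
```

Request:
apply_moves(moves=[0,0,0.003,-0.007,0.002,-0.002,0,0,0,0.003,-0.0075,0,0,0,0,0,0.0034,-0.0074,0,0,0,0,0,0.0036,-0.0073,0,0,0,0,0,0.0038,-0.0072,0,0,0,0,0,0.004,-0.007,0,0,0,0,0,0.0043,-0.007,0,0,0,0,0,0.0045,-0.0068,0,0,0])

```text
clock: 11.88
position: [0.5045, 0.0879, 0.2404]
ee_rot: [0.001, 0.737, 0.676, 0.0]
contact_force: [5.2, 0.5, -6.0]
width: 0.0103
```

```bash
python3 - <<'E'
from arc import *
t=est(cur()[1]); go([t+.028*i for i in range(1,9)])
E
```

```text
th 0.5262009315136101 err [ 0.0015  0.0002 -0.0011] [ 5.2  0.5 -6. ] 0.010334977645167841
[0,0.0004,0.006,-0.005,0.001,0.001,0,
0,0,0.0047,-0.006,0,0,0,
0,0,0.0048,-0.0059,0,0,0,
0,0,0.005,-0.0057,0,0,0,
0,0,0.0051,-0.0056,0,0,0,
0,0,0.0053,-0.0054,0,0,0,
0,0,0.0054,-0.0053,0,0,0,
0,0,0.0056,-0.0051,0,0,0]
8 rows; jaw 0
```

Request:
apply_moves(moves=[0,0,0.0055,-0.0052,0,0,0,0,0,0.0048,-0.006,0,0,0,0,0,0.0048,-0.0058,0,0,0,0,0,0.005,-0.0057,0,0,0,0,0,0.005,-0.0055,0,0,0,0,0,0.0045,-0.0045,0,0,0,0,0,0.002,-0.002,0,0,0,0,0,0,0,0,0,0])

```text
clock: 12.55
position: [0.5358, 0.0849, 0.2787]
ee_rot: [-0.003, 0.737, 0.676, -0.004]
contact_force: [0.9, -0.1, -5.2]
width: 0.0102
```

```bash
python3 look.py scene s9; python3 - <<'E'
from arc import *
t=est(cur()[1]); go([.785])
from h import *
d=load("s9.npz"); P=saw(pts(d)); th=t
best=None
for th in np.arange(.5,1.0,.005):
    # predicted hood top plane: local z=.056 above hinge
    x=P[...,0]-.11; z=P[...,2]-.1
    n=x*np.sin(th)+z*np.cos(th); l=x*np.cos(th)-z*np.sin(th)
    k=(abs(n-.056)<.004)&(l<-.01)&(l>-.21)&(abs(P[...,1])<.11)
    if best is None or k.sum()>best[0]: best=(k.sum(),th)
print(best)
im=d["image"][120:290,150:370,::-1]; cv2.imwrite("pics/s9c.png",cv2.resize(im,None,fx=3.4,fy=3.4,interpolation=cv2.INTER_CUBIC))
E
```

```text
[0.53561586 0.0849083  0.27857034] [[0.086, 0.996, -0.01], [0.996, -0.086, -0.001], [-0.002, -0.01, -1.0]] [ 0.63453205 -0.30864239 -3.79842978] 0.010552535437964295 12.6
th 0.706712834746053 err [ 0.0021  0.0005 -0.0021] [ 0.6 -0.3 -3.8] 0.010552535437964295
[0,0.0006,0.0177,-0.0122,-0.01,0.002,0]
1 rows; jaw 0
(np.int64(1143), np.float64(0.6950000000000002))
```

View pics/s9c.png

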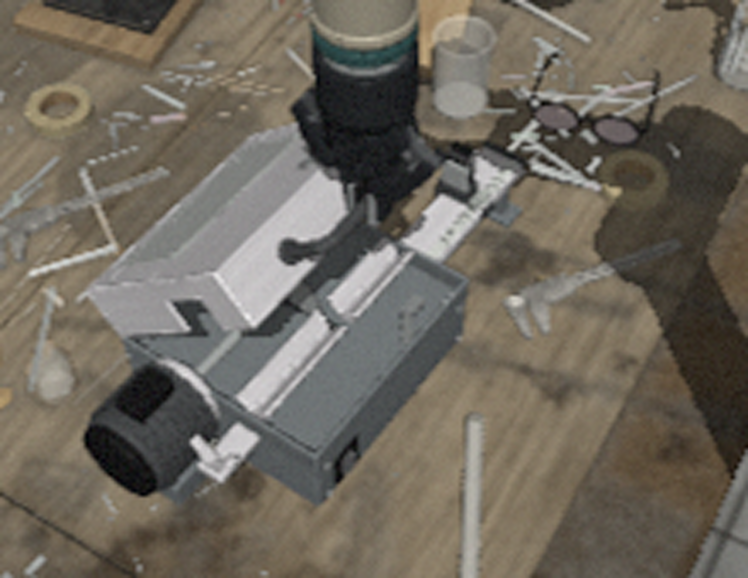

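Request:
apply_moves(moves=[0,0,0.003,-0.0028,-0.005,0,0,0,0,0.004,-0.0036,-0.005,0,0,0,0,0.004,-0.0035,0,0,0,0,0,0.004,-0.0035,0,0,0,0,0,0.002,-0.0015,0,0,0,0,0,0,0,0,0,0,0,0,0,0,0,0,0,0,0,0,0,0,0,0])

```text
clock: 13.27
position: [0.5522, 0.0834, 0.2941]
ee_rot: [-0.001, 0.737, 0.676, -0.002]
contact_force: [-0.4, -0.1, -4.1]
width: 0.0105
```

```bash
python3 look.py scene s10; python3 look.py wrist w10; python3 look.py top t10; python3 - <<'E'
from arc import *
t=est(cur()[1]); go([.785])
from h import *
for f in ("s10","t10"):
  d=load(f+".npz"); P=saw(pts(d))
  best=[]
  for th in np.arange(.6,1.0,.005):
    x=P[...,0]-.11; z=P[...,2]-.1
    n=x*np.sin(th)+z*np.cos(th); l=x*np.cos(th)-z*np.sin(th)
    k=(abs(n-.056)<.004)&(l<-.01)&(l>-.21)&(abs(P[...,1])<.11)
    best.append((k.sum(),th))
  print(f,sorted(best)[-3:])
d0=load("scene0.npz"); d=load("s10.npz")
cv2.imwrite("pics/t10c.png",cv2.resize(load("t10.npz")["image"][100:280,130:430,::-1],None,fx=2.6,fy=2.6))
E
```

```text
[0.55219755 0.08337791 0.29412937] [[0.085, 0.996, -0.004], [0.996, -0.085, -0.002], [-0.002, -0.004, -1.0]] [ 0.53437729 -0.69444024 -3.16567639] 0.010673897879708525 13.3167
[0.55214293 0.08335692 0.29405653] [[0.085, 0.996, -0.004], [0.996, -0.085, -0.002], [-0.002, -0.004, -1.0]] [-0.36466864 -0.21841501 -2.87252686] 0.010251852632900812 13.3667
[0.55217173 0.0833661  0.29407009] [[0.085, 0.996, -0.004], [0.996, -0.085, -0.002], [-0.002, -0.004, -1.0]] [ 0.02418099 -0.33340917 -3.68062924] 0.00992857817536505 13.4167
th 0.7895430301545949 err [ 0.0022  0.0006 -0.0027] [ 0.  -0.3 -3.7] 0.00992857817536505
[0,0.0008,0.0012,0.0034,-0.004,0.002,0]
1 rows; jaw 0
s10 [(np.int64(796), np.float64(0.7800000000000001)), (np.int64(797), np.float64(0.7850000000000001)), (np.int64(798), np.float64(0.7900000000000001))]
t10 [(np.int64(717), np.float64(0.7850000000000001)), (np.int64(719), np.float64(0.7750000000000001)), (np.int64(723), np.float64(0.7800000000000001))]
```

View pics/w10.png

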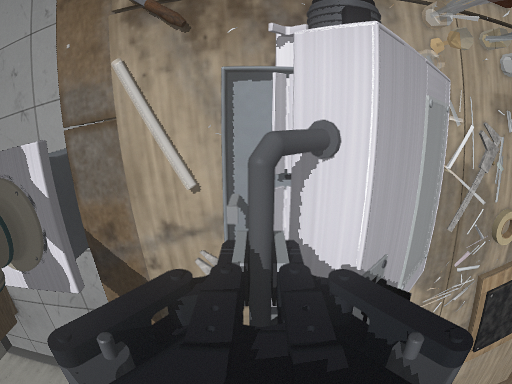

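View pics/t10c.png

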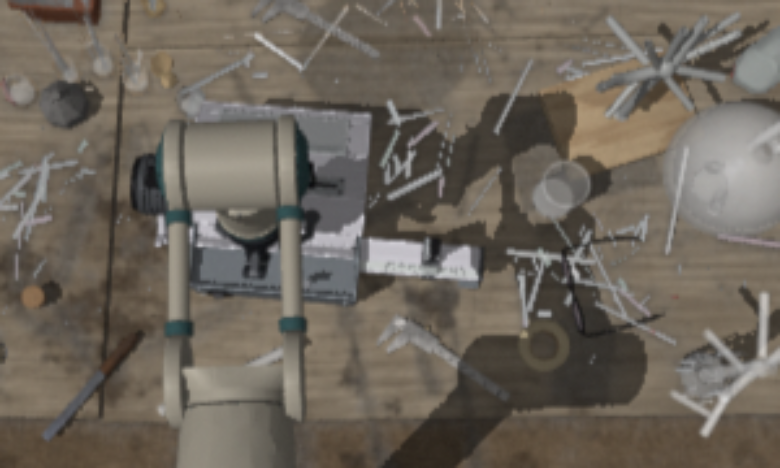

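The wrist image shows the bar (x≈262, y 150–320) held between the pads with the hood open. In the top view the bystanders are where they started and the stop hasn't moved. Handing in.

```bash
python3 - <<'E'
from rig import workorder, manip
s=manip.get_state(); print(s["qd"],s["position"],s["clock"])
print(workorder.sign_off())
E
```

```text
[-0.00056951  0.0012997   0.00154428 -0.00034621 -0.00046427 -0.00071981] [0.55217173 0.0833661  0.29407009] 13.4167
the job is handed in; nothing more can be done
None
```

The saw is ready for the tube: the length stop is at 60 mm, and the arm is holding the hood open at about 45° by its bar. I handed the job in at 13.4 s.

- **Stop:** I slid it from about 13 mm to the 60 mm mark. In the wrist image its hairline read about 0.35 mm short of the mark. After allowing for the viewing angle, that is 60 mm to within about 0.3 mm.
- **Hood:** I took the bar and pulled before going near the release. The hood rose freely to 0.057 rad, past the 0.03 rad where the catch would stop it, with only about 4.5 N upward. The catch was not holding, so I left the release alone and lifted the hood along its arc.
- **Last checks:** The hood angle read about 0.79 rad in the scene camera, about 0.78 in the top camera and 0.79 from the arm's position. The bar was still in the fingers, carrying about 4 N, and the arm was at rest.
- **Bench items:** They looked unmoved by eye in the final top view, but I did not measure them.
- **Disagreements:** The arm ended about 3.5 mm off the arc I had calculated, probably from small errors in where I placed the hinge. The forces I read while lifting stayed under 10 N. The finger opening read about 10–10.5 mm on the 12 mm bar.

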